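# Open the damp cupboard past its safety catch

### The arm

A 6-joint arm with a two-finger parallel gripper is mounted at the origin on the work surface. World frame = base frame: x ahead of the robot, y to its left, z up, the work surface at z = 0. Lengths are in m, angles in rad, forces in N, time in s.
With the tool pointing down it reaches from about 0.275 to 1 m from the base axis. Payload 8.4 kg.
Tool frame: the origin (TCP) lies midway between the tips of the shut fingers; the grasp point (between the pads) lies 19 mm behind it; z points along the fingers, y is the line along which they close (so a half turn about z gives the same grasp; the last joint's range is limited). The gripper opens to 85 mm and grips with 20 to 120 N. Pads are 22 mm wide; open, the fingers measure 114 mm over their backs; the gripper's body (76 mm by 85 mm) begins 54 mm behind the grasp point. The pads swing forward as they close: fully open they stand 13 mm farther back than shut.
Start: joints at [-1.321, 0.353, 1.633, -0, 1.155, -0.002], TCP at [0.156, -0.605, 0.231] pointing down, gripper open.
Joint ranges: [-2.63, 2.63], [-0.92, 2.1], [0.06, 2.66], [-1.3, 4.44], [0, 2.69], [-3.02, 3.02]. Speed limits (rad/s): [2.22, 2.22, 2.79, 3.14, 3.14, 3.14].

### API

Orientations are given as a 3x3 rotation matrix whose columns are the frame's x, y, z axes.
In Python, from workcell import robot gives the robot as it stands. Calls block until the motion is done:
- robot.reach(position, orientation): joint-space move of the TCP to a pose.
- robot.move_straight(position, velocity=0.15, orientation=None, contact_N=None): straight line of the TCP; orientation=None keeps the orientation; velocity is the mean speed in m/s. With contact_N (N) it stops when the force on the tool has changed by that much, and returns True; else False.
- robot.move_j(angles): joint-space move.
- robot.ungrasp() and robot.close_gripper(force=None): open the fingers fully, or close them until they stop; force is the grip in N (None keeps the last).
- robot.wait(seconds).
- robot.solve_ik(position, orientation): joint angles nearest the present ones, or None.
- robot.read_camera(name): name is "scene" or "top"; returns (picture, depth): 400x640x3 uint8, red, green, blue; 400x640 float32, m along the optical axis (not along the pixel's ray), 0 where there is no reading.
- robot.camera_info(name): a dict with "fx", "fy", "cx", "cy" (pixels), "position" and "rotation" of the camera in the world. Camera axes: x right, y down, z forward; pixel columns grow to the right and rows downward; lengths in m; the calibration is good to about 2 mm. A picture is of the moment at which its call begins. camera_info takes no time and is no camera call.
A pose or a line that the arm cannot do raises robot.Unreachable and nothing moves.
- robot.close_job(): hands the job in; it is judged then, once.
Trained networks look in the newest picture that a camera, given by its name, has taken for a name from the list of things; names that differ only in an ending like _2 or _b are one class to them, and where a whole thing is asked for, a point or a joint stands for the part that bears it (a point fixed in the world has none). Each returns a list of dicts, best first, with "p" (0 to 1); they miss things now and then, are a little off and sometimes report something else, mostly with a low value. They report only what shows in the picture. A call takes as long as a camera call.
- robot.find_in(camera, label): "location" ([column, row] in pixels, amid what is visible of it).
- robot.silhouettes(camera, label): "pixels" (400x640 bool, what is visible of it) and "location" ([column, row] in pixels, amid what is visible of it).
- robot.pinpoint(camera, label): "location" ([column, row] in pixels: a listed point, or the origin of a listed thing).
Readings, each from a call of its own:
- robot.current_clock(): time.
- robot.current_qpos(): joint angles.
- robot.current_qvel(): joint speeds.
- robot.current_joint_efforts(): joint torques, N m.
- robot.current_ee_pos(): TCP position.
- robot.current_ee_rot(): TCP orientation.
- robot.current_contact_force(): force on the tool from outside, world axes, zero at the start.
- robot.current_wrist_torque(): the same for the moment, N m.
- robot.current_grip_width(): finger opening in m.
- robot.current_grasp_force(): force on a finger pad.
Only numpy, scipy, OpenCV 4.12 (cv2) and the standard library are available. Lean on these libraries where they do the work, as an engineer would, in place of code of your own. Each camera call takes 0.05 s, during which the arm holds its last target. There are 200 camera calls.

### The job

Open the wider of the two low wooden cupboards on the pottery bench. Its door stands ajar on a spring safety catch: reach down through the gap behind the door, keep the catch pressed down while you draw the door towards you, and leave the door standing at least 50 degrees open. Leave the narrow cupboard's door on its catch, and do not shift the bowl or the cup standing on the cupboards.

Things in the scene. Friction and masses are not known exactly. Their poses are not given: they have to be found in the camera images.
- wide_cupboard: Fixed wooden cupboard, the one to open: 320 mm wide, 200 mm deep, 200 mm high, 12 mm boards, open front at its -x face, turned more or less to the robot. Origin at the centre of its underside. A metal strike for the catch hangs 10 mm below the front edge of its top board.
- wide_door (a joint): Its door: panel 310 mm wide, 196 high, 16 thick, hinged at its left edge (+y) as the robot sees it, top 2 mm below the cupboard's; small wooden knob outside. In rad: 0 shut, grows as the right edge swings to the robot, up to 1.9. Starts at 0.22 to 0.25 (gap 51 to 62 mm at the catch); the catch holds it at 0.26. Moves with under 2 N and stays where left.
- wide_hinge (a point): On the wide door's vertical hinge axis, in the plane of the door's inner face, at the height of the cupboard's top. Its frame turns with the door: y along the door from free edge to hinge, x normal to the door, into the cupboard. The catch is at y = -250 mm in this frame.
- wide_press (a point): Where to press the catch: white plastic strip 40 mm wide, level, running 85 mm back from the door's inner face to an upright stud that hooks behind the strike. Point on the strip's upper face, centre line, 27 mm from the door (about mid-gap), 24 mm below the cupboard's top when up. Frame as wide_hinge. It swings with the door: a fingertip holding it down can push the door open from behind.
- wide_catch (a joint): How far the wide cupboard's catch strip is pushed straight down, in m: 0 at rest (up), 0.026 at its stop. The stud is clear of the strike from 0.010. A spring returns it: 2.5 N at the start, 6.5 N at 0.016.
- narrow_door (a joint): Door of the other cupboard, to be left alone: the same construction, height and depth, but 220 mm wide, with its catch 160 mm from the hinge. It starts ajar at 0.28 to 0.34 rad and its catch holds it at about 0.36.
- bowl: Terracotta bowl, 100 mm across and 55 mm high, standing on top of the wide cupboard towards the rear. Origin at the centre of its underside.
- jar: White cup, 70 mm across and 85 mm high, standing on top of the narrow cupboard towards the rear. Origin at the centre of its underside.

How it is judged:
By the outcome, as a careful person would: the job done as asked, in the order asked, and still so for the second after the job is handed in, with the robot touching nothing.
It also fails if it takes over 38 s, if anything falls off the work surface, if the arm or the gripper's body presses on something with over 40 N, if the wrist force passes 120 N, or if a joint passes its speed limit or range.

## Working session

There is one attempt and no reset: what is moved stays moved. The work goes in short steps, each a Python script; the robot and the scene stay as the last script left them, time stands still between calls to the robot, and variables do not carry over. Pictures are saved under pics/ and viewed, at most 10 in all, crops included, and the job is handed in when it is done.

```bash
mkdir -p pics; ls
python3 - <<'E'
from workcell import robot as r
import cv2,numpy as np
for n in("scene","top"):
    p,d=r.read_camera(n); cv2.imwrite(f"pics/{n}0.png",p[:,:,::-1]); np.save(f"pics/{n}d.npy",d)
    i=r.camera_info(n); print(n,{k:np.round(v,4).tolist() for k,v in i.items()})
    K=lambda u,v:np.array(i["position"])+np.array(i["rotation"])@(np.array([(u-i["cx"])/i["fx"],(v-i["cy"])/i["fy"],1])*d[int(round(v)),int(round(u))])
    for l in("wide_cupboard","wide_hinge","wide_press","bowl","jar"):
        for x in r.pinpoint(n,l)[:2]:
            u,v=x["location"]; print(l,round(x["p"],2),np.round([u,v],1),np.round(K(min(max(u,0),639),min(max(v,0),399)),3))
print(r.current_clock())
E
```

```text
pics
scene {'fx': 377.3848, 'fy': 377.3848, 'cx': 316.0755, 'cy': 199.194, 'position': [0.4205, 0.2336, 1.1028], 'rotation': [[-0.7213, -0.6654, 0.1924], [-0.6926, 0.6898, -0.211], [0.0077, -0.2854, -0.9584]]}
wide_cupboard 0.39 [343.9 118. ] [ 0.703 -0.177  0.205]
wide_hinge 0.91 [360.3 183.1] [ 0.55  -0.073  0.201]
wide_press 0.84 [420.6 119.9] [ 0.557 -0.333  0.176]
bowl 0.96 [343. 119.] [ 0.704 -0.174  0.203]
jar 0.59 [240.6 223.9] [0.69  0.209 0.203]
top {'fx': 481.6877, 'fy': 481.6877, 'cx': 314.758, 'cy': 201.7504, 'position': [0.4629, 0.0011, 1.3689], 'rotation': [[0.0052, -0.9929, 0.1192], [-0.9999, -0.0065, -0.0101], [0.0108, -0.1192, -0.9928]]}
wide_hinge 0.55 [342.7 223.9] [ 0.55  -0.079  0.195]
wide_press 0.71 [444.4 218.9] [ 0.565 -0.334  0.178]
jar 0.58 [222.1 167.6] [0.686 0.217 0.203]
0.6
```

View pics/scene0.png

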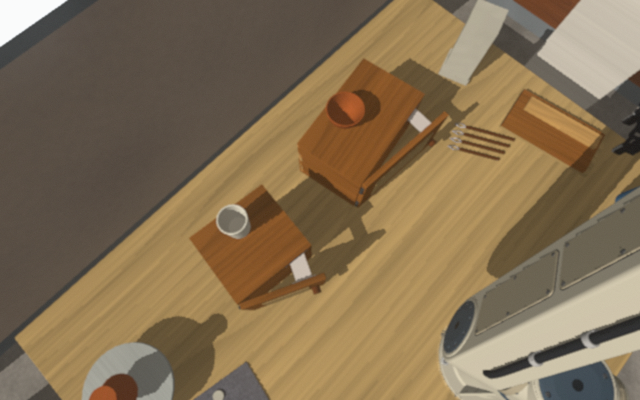

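View pics/top0.png

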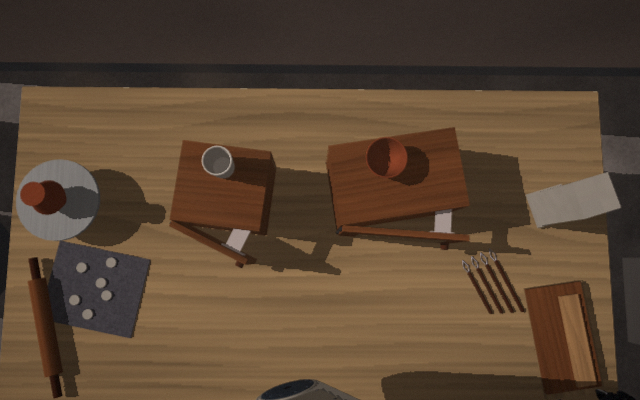

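The scene picture shows the wide cupboard with the bowl, its door ajar and the white strip at (419,120). The top view has the strip at (443,220), with the door running from (342,230) to (468,238). Next I'll measure the door line and the strip from depth.

```bash
cat > h.py <<'E'
from workcell import robot as r
import cv2,numpy as np
def cloud(n):
    p,d=r.read_camera(n); i=r.camera_info(n)
    v,u=np.mgrid[:400,:640]
    c=np.stack([(u-i["cx"])/i["fx"],(v-i["cy"])/i["fy"],np.ones_like(d)],-1)*d[...,None]
    return p,c@np.array(i["rotation"]).T+np.array(i["position"])
E
python3 - <<'E'
from h import *
for n in("scene","top"):
    p,w=cloud(n); q=p.astype(int)
    near=(abs(w[...,0]-.56)<.06)&(abs(w[...,1]+.333)<.06)
    m=near&(q.min(-1)>.6*q.max(-1))&(q.max(-1)>110)&(w[...,2]>.14)&(w[...,2]<.195)
    s=w[m]; print(n,"strip",len(s),cv2.minAreaRect(s[:,:2].astype(np.float32)),s.mean(0),np.median(s[:,2]))
    for l in("wide_door","wide_cupboard"):
        o=r.silhouettes(n,l)
        if not o: print("no",l); continue
        k=o[0]["pixels"]; s=w[k]; s=s[(s[:,2]>.185)&(s[:,2]<.215)]
        print(l,round(o[0]["p"],2),len(s),"z",np.median(s[:,2]),"rect",cv2.minAreaRect(s[:,:2].astype(np.float32)))
        if l=="wide_door":
            print(" line",cv2.fitLine(s[:,:2].astype(np.float32),cv2.DIST_HUBER,0,.01,.01).ravel(), "yrange",np.percentile(s[:,1],[1,99]))
E
```

```text
scene strip 274 ((0.5592817068099976, -0.32760173082351685), (0.043149035423994064, 0.06015445291996002), 84.95831298828125) [ 0.55955122 -0.32832435  0.17538083] 0.1751231711112512
wide_door 0.6 718 z 0.1969474181161583 rect ((0.5561249852180481, -0.23167850077152252), (0.30838045477867126, 0.07295847684144974), 86.02275085449219)
 line [ 0.07119334  0.9974625   0.5322597  -0.16334152] yrange [-0.37908351 -0.07678332]
wide_cupboard 0.89 7743 z 0.19904906405580436 rect ((0.6291078329086304, -0.2210225611925125), (0.2830449342727661, 0.3250223398208618), 8.602086067199707)
top strip 313 ((0.5560668110847473, -0.3236502408981323), (0.05010800436139107, 0.055045001208782196), 3.8081250190734863) [ 0.55556615 -0.32907803  0.17653022] 0.17636601773650828
wide_door 0.97 840 z 0.19827698754235723 rect ((0.5586523413658142, -0.23353417217731476), (0.30920839309692383, 0.07485700398683548), 85.98050689697266)
 line [ 0.0689614   0.99761933  0.52910525 -0.23030469] yrange [-0.38012625 -0.07983665]
wide_cupboard 0.86 9869 z 0.20009780917752806 rect ((0.6305052042007446, -0.22237631678581238), (0.28322210907936096, 0.32173576951026917), 8.950762748718262)
```

```bash
cat >> h.py <<'E'
H=np.array([.547,-.076]); TURN=.154
def pose(th,x,z,s=1,y=-.25):
    a=th-TURN; d=np.array([np.sin(a),np.cos(a)]); n=np.array([np.cos(a),-np.sin(a)])
    p=H+y*d+x*n; X=np.array([*(s*n),0]); Z=np.array([0,0,-1.])
    return np.array([*p,z]), np.column_stack([X,np.cross(Z,X),Z])
E
python3 - <<'E'
from h import *
for s in(1,-1):
    for th,x,z in((.225,.027,.30),(.225,.027,.158),(.7,.01,.158),(1.2,.01,.158),(1.2,.01,.3)):
        q=r.solve_ik(*pose(th,x,z,s)); print(s,th,z,None if q is None else np.round(q,2))
r.close_gripper()
p=r.current_ee_pos(); r.move_straight([p[0],p[1],.32],.25)
r.reach(*pose(.225,.027,.30,1))
print(r.move_straight(pose(.225,.027,.205)[0],.15,contact_N=4), r.current_clock(),r.current_ee_pos())
p,w=cloud("scene"); cv2.imwrite("pics/s1.png",cv2.resize(p[40:260,260:540,::-1],None,fx=2.5,fy=2.5))
E
```

```text
1 0.225 0.3 [-0.53  0.33  1.51 -0.    1.3   1.11]
1 0.225 0.158 [-0.53  0.46  1.65 -0.    1.03  1.11]
1 0.7 0.158 [-0.61  0.28  1.93 -0.    0.94  1.51]
1 1.2 0.158 [-0.56  0.09  2.17 -0.    0.88  2.05]
1 1.2 0.3 [-0.56 -0.09  2.   -0.    1.24  2.05]
-1 0.225 0.3 [-0.53  0.33  1.51 -0.    1.3  -2.03]
-1 0.225 0.158 [-0.53  0.46  1.65 -0.    1.03 -2.03]
-1 0.7 0.158 [-0.61  0.28  1.93 -0.    0.94 -1.63]
-1 1.2 0.158 [-0.56  0.09  2.17 -0.    0.88 -1.09]
-1 1.2 0.3 [-0.56 -0.09  2.   -0.    1.24 -1.09]
False 4.7333 [ 0.55660702 -0.32779431  0.20588755]
```

View pics/s1.png

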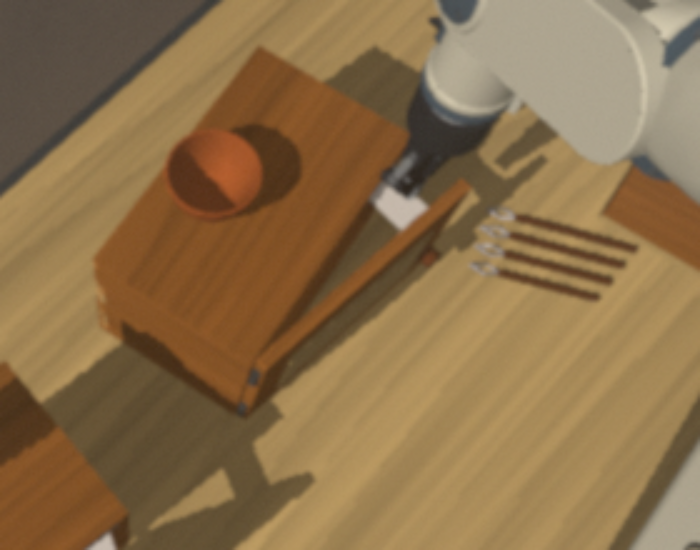

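The fingertip at crop (400,180) hovers over the gap between the cupboard edge and the door, above the white strip at (400,205). I'll go down until contact.

Run:
```python
from h import *
f0=r.current_contact_force()
c=r.move_straight(pose(.225,.027,.165)[0],.05,contact_N=1.8)
print(c,r.current_ee_pos(),r.current_contact_force()-f0)
if r.current_ee_pos()[2]<.183:
    r.move_straight(pose(.225,.027,.157)[0],.05,contact_N=14)
    print(r.current_ee_pos(),r.current_contact_force()-f0)
p,w=cloud("scene"); cv2.imwrite("pics/s2.png",cv2.resize(p[70:200,340:500,::-1],None,fx=4,fy=4))
```

```text
True [ 0.55559897 -0.32707324  0.17069224] [ 0.52885166 -0.90744098  3.73875724]
[ 0.55650753 -0.32717523  0.1572996 ] [-0.64718656  0.78950819  6.75512083]
```

View pics/s2.png

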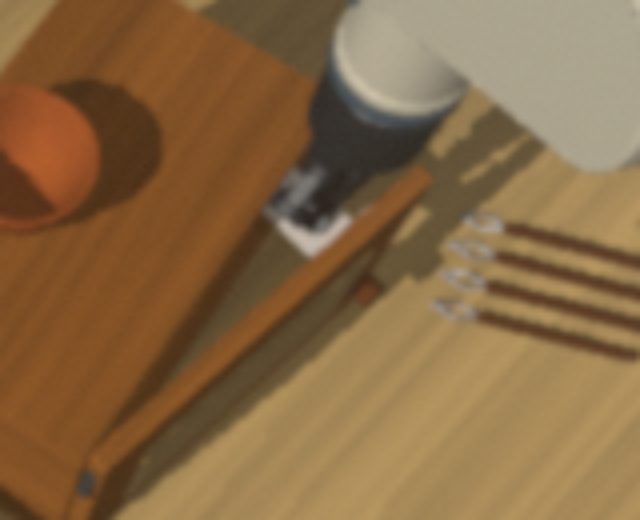

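The tip is on the strip, around crop (315,215), in the gap. A 6.8 N spring force puts the catch about 17 mm down, which is clear of the strike. Now I'll draw the door along its arc.

Run:
```python
from h import *
f=lambda t:print(t,np.round(r.current_ee_pos(),3),np.round(r.current_contact_force(),1),round(r.current_clock(),2))
p,R=pose(.225,.010,.157); print(r.move_straight(p,.04,R,contact_N=15)); f("to door")
for th in(.29,.36,.43):
    p,R=pose(th,.010,.157); c=r.move_straight(p,.05,R,contact_N=15); f((th,c))
    if c: break
p,w=cloud("scene"); cv2.imwrite("pics/s3.png",cv2.resize(p[60:260,300:540,::-1],None,fx=3,fy=3))
```

```text
False
to door [ 0.54  -0.327  0.158] [-0.4 -1.3  6.4] 6.49
(0.29, False) [ 0.523 -0.326  0.158] [-0.5 -1.6  6.9] 6.97
(0.36, False) [ 0.506 -0.323  0.158] [-0.7 -1.5  7. ] 7.47
(0.43, False) [ 0.489 -0.32   0.158] [-0.7 -1.   7.7] 7.97
```

View pics/s3.png

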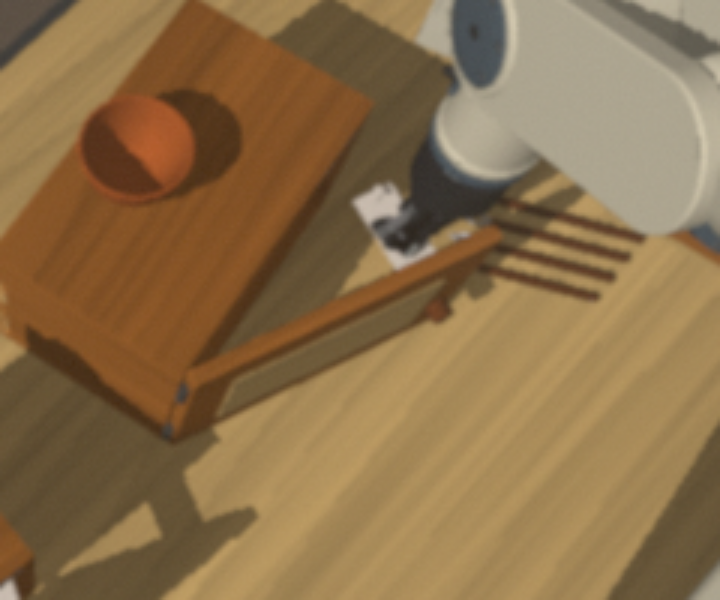

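The door is moving: the strip and stud at crop (380,190) are clear of the strike and the tip is still pressing. I'll keep going to about 1.2 rad.

Run:
```python
from h import *
f=lambda t:print(t,np.round(r.current_ee_pos(),3),np.round(r.current_contact_force(),1),round(r.current_clock(),2))
for th in np.arange(.5,1.21,.07):
    p,R=pose(th,.010,.157); c=r.move_straight(p,.06,R,contact_N=15); f((round(th,2),c))
    if c: break
p,w=cloud("scene"); cv2.imwrite("pics/s4.png",cv2.resize(p[60:300,280:600,::-1],None,fx=2.4,fy=2.4))
```

```text
(np.float64(0.5), False) [ 0.472 -0.315  0.158] [-0.7  0.1  7. ] 8.46
(np.float64(0.57), False) [ 0.455 -0.309  0.158] [-0.3 -0.7  6.9] 8.9
(np.float64(0.64), False) [ 0.439 -0.302  0.158] [0.3 0.9 5.7] 9.34
(np.float64(0.71), False) [ 0.424 -0.294  0.158] [0.1 0.5 8. ] 9.78
(np.float64(0.78), False) [ 0.409 -0.285  0.158] [-0.2  0.7  6.3] 10.22
(np.float64(0.85), False) [ 0.395 -0.274  0.158] [0.9 1.4 6.5] 10.67
(np.float64(0.92), False) [ 0.381 -0.263  0.158] [0.6 1.3 6.6] 11.11
(np.float64(0.99), False) [ 0.369 -0.251  0.158] [1.6 2.3 6.1] 11.55
(np.float64(1.06), False) [ 0.357 -0.238  0.158] [0.7 2.5 6.9] 11.99
(np.float64(1.13), False) [ 0.346 -0.224  0.158] [1.5 2.2 6.6] 12.43
(np.float64(1.2), False) [ 0.337 -0.21   0.158] [1.  1.4 7.2] 12.88
```

View pics/s4.png

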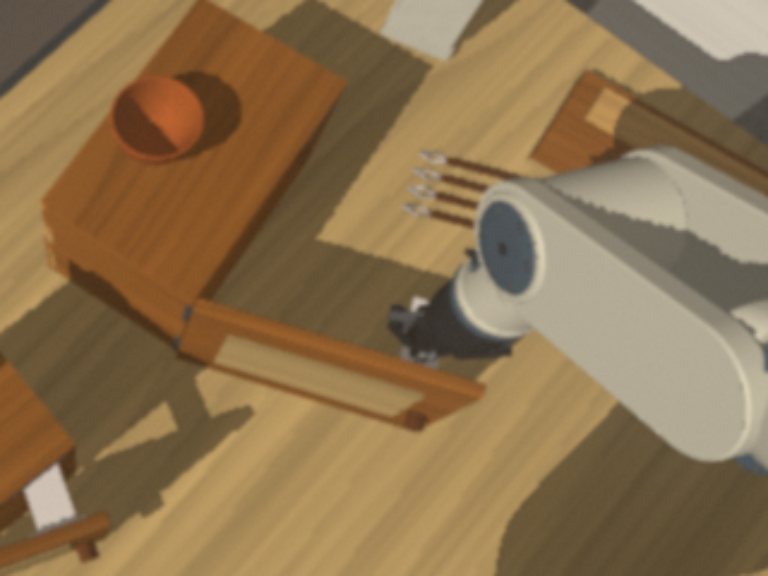

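The door stands about 65° open, running from crop (190,330) to (480,390). I'll lift straight up, move clear and check the door.

Run:
```python
from h import *
r.move_straight(pose(1.2,.010,.30)[0],.08)
p=r.current_ee_pos(); r.move_straight([p[0]-.02,p[1]-.15,.32],.2)
r.wait(.5)
print(r.current_clock(),r.current_contact_force())
p,w=cloud("scene"); cv2.imwrite("pics/s5.png",p[:,:,::-1])
for l in("wide_door","narrow_door"):
    o=r.silhouettes("scene",l)
    for x in o[:2]:
        s=w[x["pixels"]]; s=s[(s[:,2]>.19)&(s[:,2]<.205)]
        if len(s)>20:
            d=cv2.fitLine(s[:,:2].astype(np.float32),cv2.DIST_HUBER,0,.01,.01).ravel(); print(l,x["p"],d,"angle wide",np.arctan2(d[0],d[1])+TURN)
```

```text
16.275 [-0.52435512 -0.44412112 -1.08834768]
wide_door 0.8 [ 0.8982214   0.43954337  0.40209344 -0.13774985] angle wide 1.2697061
narrow_door 0.88 [0.44451767 0.8957701  0.5031163  0.2492027 ] angle wide 0.61463577
```

View pics/s5.png

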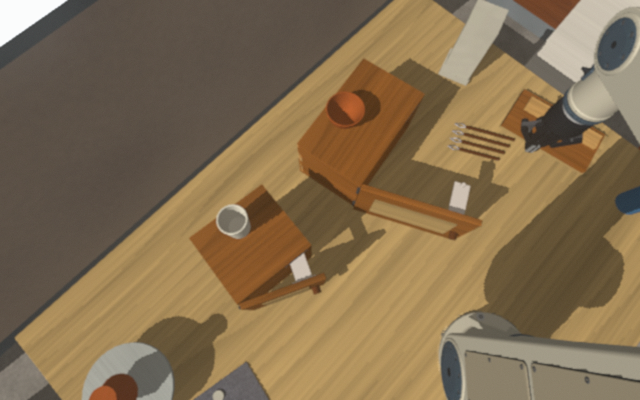

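The door runs from (358,190) to (478,225) at about 1.25 rad. The bowl at (346,110), the cup at (233,221) and the narrow door haven't moved, and the arm is clear.

```bash
python3 -c "
from workcell import robot as r
print(r.close_job())"
```

```text
the job is handed in; nothing more can be done
None
```

The wide cupboard's door is standing about 70° open, opened with its catch held down throughout; the narrow door, bowl and cup were left undisturbed, and the job was handed in at about 16 s.

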